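# Put the lathe's change gears back in their storage blocks

### The arm

A 6-joint arm with a two-finger parallel gripper is mounted at the origin on the work surface. World frame = base frame: x ahead of the robot, y to its left, z up, the work surface at z = 0. Lengths are in m, angles in rad, forces in N, time in s.
With the tool pointing down it reaches from about 0.35 to 0.975 m from the base axis. Payload 4.9 kg.
Tool frame: the origin (TCP) lies on the front face of the gripper's body, between the roots of the fingers; the fingertips stand ctrl.finger_overhang ahead of it and the grasp point (between the pads) lies 54 mm ahead of it (ctrl.finger_overhang is the distance from the TCP to the fingertips, in m); z points along the fingers, y is the line along which they close (so a half turn about z gives the same grasp; the last joint's range is limited). The gripper opens to 85 mm and grips with 20 to 120 N. Pads are 22 mm wide; open, the fingers measure 114 mm over their backs; the gripper's body (76 mm by 85 mm) begins 54 mm behind the grasp point. The pads swing forward as they close: fully open they stand 13 mm farther back than shut.
Start: joints at [-1.301, 0.053, 1.613, -0, 1.476, -0.119], TCP at [0.237, -0.578, 0.304] pointing down, gripper open.
Joint ranges: [-3.01, 3.01], [-1.01, 2.22], [0.06, 2.58], [-1.02, 4.17], [0.09, 2.62], [-3.14, 3.14]. Speed limits (rad/s): [2.57, 2.57, 3.14, 3.14, 3.14, 3.14].

### API

Orientations are given as a rotation vector (axis times angle).
In Python, from station import ctrl, vision gives the robot as it stands. The module is installed in compiled form; this text tells all that it offers.
- The arm moves only by the tool drive_tool, never from a script. Its argument "rows" is a list of rows, each a list of 2 entries, a list of its own where there are three numbers: the shift along the tool's x, y, z in m, then the turn about the tool's z in rad. A call has 1 to 10 rows; each row shifts and turns the commanded pose from where the row before left it, along the tool's axes as they then stand; what a row does not reach is not made up. A row lasts 1/10 s, in which the tool goes at most 50 mm and 8.59 degrees, less where a joint would pass 70% of its speed; a pose out of reach is approached as far as the arm can. A call with a gripper value outside its range is refused whole. "jaw" is the closure, from 0 (fully open) to 1 (shut), set as the call begins (left out, the last holds). The fingers move at their own pace and stop on an object; "grip_force" is the grip in N (left out, the last holds). Time passes only in rows, so rows that do not move let the fingers close. It gives the time, the measured TCP pose, the force, the opening and the grip force at its end, in the units of the state.
- ctrl.get_obs(): the state, without advancing time (a new reading comes with each control period).
- vision.get_image(name): name is "side" or "top"; returns a dict with "image" (384x512x3 uint8, blue, green, red), "vertical_fov" (degrees; the focal length in pixels is half the picture's height over the tangent of half this angle, whatever the lens; pixels are square), "cx", "cy" (the principal point, pixels), "R" (3x3) and "t" (3): a world point X has camera coordinates R X + t. Camera axes: x right, y down, z forward; pixel columns grow to the right and rows downward; lengths in m; the calibration is good to about 2 mm. A picture is of the moment at which its call begins. There is no depth.
- ctrl.finish_job(): hands the job in; it is judged then, once.
The state is a dict: "t": time; "q": joint angles; "dq": joint speeds; "effort": joint torques, N m; "tool_pos": TCP position; "tool_rot": TCP orientation; "contact_force": force on the tool from outside, world axes, zero at the start; "wrist_torque": the same for the moment, N m; "opening": finger opening in m; "grip_force": force on a finger pad.
Only numpy, scipy, OpenCV 4.12 (cv2) and the standard library are available. Lean on these libraries where they do the work, as an engineer would, in place of code of your own. Each camera call takes 0.05 s, during which the arm holds its last target. There are 200 camera calls.

### The job

The lathe's change gears are on the bench: three in a stack and a fourth by itself. Take the stack apart from the top and lay each of the four gears flat at the bottom of the round recess of its own storage block, the largest gear in the largest recess and so on down to the smallest. Keep the gears level, set them down gently rather than dropping them, and leave the turning tool and the collet where they are.

Things in the scene. Friction and masses are not known exactly. Their poses are not given: they have to be found in the camera images.
- gear69_mid (a point): the largest of four plain steel spur gears (lathe change gears): 69 mm over the teeth, 18 mm thick, 44 teeth, 12 mm bore; loose. The point is on its axis half-way up, 9 mm above its underside; z along its axis. It lies flat on the bench, either under the stack of smaller gears or by itself.
- block69_floor (a point): storage block for the 69 mm gear: pale wooden block 116 x 116 x 12 mm, fixed to the bench, all four alike but for the round recess in its top, which here is 87 mm in diameter (largest of the four recesses), 5 mm deep, lined with black rubber. The point is the centre of the recess floor, 7 mm above the bench and 5 mm below the block's top face; z up, x and y along its sides. The recess is 18 mm wider than its gear, and a gear lying in it stands 13 mm proud.
- gear54_mid (a point): the second largest of four plain steel spur gears (lathe change gears): 54 mm over the teeth, 18 mm thick, 34 teeth, 12 mm bore; loose. The point is on its axis half-way up, 9 mm above its underside; z along its axis. It lies flat on the bench, either under the stack of smaller gears or by itself.
- block54_floor (a point): storage block for the 54 mm gear: pale wooden block 116 x 116 x 12 mm, fixed to the bench, all four alike but for the round recess in its top, which here is 72 mm in diameter (second largest of the four recesses), 5 mm deep, lined with black rubber. The point is the centre of the recess floor, 7 mm above the bench and 5 mm below the block's top face; z up, x and y along its sides. The recess is 18 mm wider than its gear, and a gear lying in it stands 13 mm proud.
- gear42_mid (a point): the third largest of four plain steel spur gears (lathe change gears): 42 mm over the teeth, 18 mm thick, 26 teeth, 12 mm bore; loose. The point is on its axis half-way up, 9 mm above its underside; z along its axis. The 42 and 30 mm gears always lie stacked, the 30 mm gear on the 42 mm one, and these on either the 69 or the 54 mm gear, which lies on the bench; the stack is only roughly concentric (up to about 6 mm off). The remaining gear lies by itself on the bench.
- block42_floor (a point): storage block for the 42 mm gear: pale wooden block 116 x 116 x 12 mm, fixed to the bench, all four alike but for the round recess in its top, which here is 60 mm in diameter (third largest of the four recesses), 5 mm deep, lined with black rubber. The point is the centre of the recess floor, 7 mm above the bench and 5 mm below the block's top face; z up, x and y along its sides. The recess is 18 mm wider than its gear, and a gear lying in it stands 13 mm proud.
- gear30_mid (a point): the smallest of four plain steel spur gears (lathe change gears): 30 mm over the teeth, 18 mm thick, 18 teeth, 12 mm bore; loose. The point is on its axis half-way up, 9 mm above its underside; z along its axis. The 42 and 30 mm gears always lie stacked, the 30 mm gear on the 42 mm one, and these on either the 69 or the 54 mm gear, which lies on the bench; the stack is only roughly concentric (up to about 6 mm off). The remaining gear lies by itself on the bench.
- block30_floor (a point): storage block for the 30 mm gear: pale wooden block 116 x 116 x 12 mm, fixed to the bench, all four alike but for the round recess in its top, which here is 48 mm in diameter (smallest of the four recesses), 5 mm deep, lined with black rubber. The point is the centre of the recess floor, 7 mm above the bench and 5 mm below the block's top face; z up, x and y along its sides. The recess is 18 mm wider than its gear, and a gear lying in it stands 13 mm proud.
- tool_mid (a point): bystander: steel turning tool with a square shank, 102 mm long, 18 mm wide, 17 mm high, lying loose on the bench along its x axis; the point is half-way up its shank, 8 mm above the bench
- collet_mid (a point): bystander: slotted steel spring collet, 33 mm in diameter, 34 mm tall, standing loose on its narrow end; the point is on its axis half-way up, 17 mm above the bench; z up
There are look-alikes about, which are no part of the job. What is shaped like the part that bears block30_floor but yellow is not meant. What is shaped like the part that bears gear42_mid but blue is not meant.

How it is judged:
At the end, for the whole second after the job is handed in: Each of the four gears lies in the recess of its own block: its axis within 12 mm of the recess centre, its underside on the recess floor (within 2.5 mm), level within 0.08 rad, at rest and let go (horizontal distance between gear69_mid and block69_floor below 0.012 m and z of gear69_mid in the frame of block69_floor between 0.0065 and 0.0115 m and angle between each of gear69_mid, gear54_mid, gear42_mid, gear30_mid's own z axis and vertical below 0.08 rad and linear speed of each of gear69, gear54, gear42, gear30 below 0.02 m/s and horizontal distance between gear54_mid and block54_floor below 0.012 m and z of gear54_mid in the frame of block54_floor between 0.0065 and 0.0115 m and horizontal distance between gear42_mid and block42_floor below 0.012 m and z of gear42_mid in the frame of block42_floor between 0.0065 and 0.0115 m and horizontal distance between gear30_mid and block30_floor below 0.012 m and z of gear30_mid in the frame of block30_floor between 0.0065 and 0.0115 m); the robot touches nothing.
It fails at once if a gear is tipped more than about 30 degrees (angle between any of gear69_mid, gear54_mid, gear42_mid, gear30_mid's own z axis and vertical above 0.55 rad).
It fails at once if a gear is dropped (falls free at over 0.8 m/s, as from more than 3 cm) ((linear speed of gear69 above 0.8 m/s and contact force between the fingers and gear69 below 0.05 N) or (linear speed of gear54 above 0.8 m/s and contact force between the fingers and gear54 below 0.05 N) or (linear speed of gear42 above 0.8 m/s and contact force between the fingers and gear42 below 0.05 N) or (linear speed of gear30 above 0.8 m/s and contact force between the fingers and gear30 below 0.05 N)).
It fails at once if the turning tool is moved by more than 2 cm (distance of tool_mid from where it was at the start of the episode above 0.02 m).
It fails at once if the collet is moved by more than 2 cm (distance of collet_mid from where it was at the start of the episode above 0.02 m).
It also fails if it takes over 102 s, if anything falls off the work surface, if the arm or the gripper's body presses on something with over 40 N, if the wrist force passes 120 N, or if a joint passes its speed limit or range.

## Working session

There is one attempt and no reset: what is moved stays moved. The work goes in short steps, Python scripts to look and compute and a tool call to move; the robot and the scene stay as the last step left them, time stands still between calls to the robot, and variables do not carry over. Pictures are saved under pics/ and viewed, at most 14 in all, crops included, and the job is handed in when it is done.

Besides the shell and the picture viewer there is one more tool, called after "Emit:" as name(argument=value, ...), one argument or row to a line, values as JSON. drive_tool: Moves the arm, as the interface text tells. Its arguments: {"type":"object","properties":{"rows":{"type":"array","items":{"type":"array"}},"jaw":{"type":"number"},"grip_force":{"type":"number"}},"required":["rows"]}

```bash
mkdir -p pics
cat > h.py <<'E'
import numpy as np, cv2, pickle
from station import ctrl, vision
def grab(n,tag):
    d=vision.get_image(n); cv2.imwrite(f'pics/{tag}.png',d['image']); pickle.dump(d,open(f'pics/{n}.pkl','wb')); return d
def load(n): return pickle.load(open(f'pics/{n}.pkl','rb'))
def K(d):
    f=d['image'].shape[0]/2/np.tan(np.radians(d['vertical_fov'])/2); return f
def px2w(d,u,v,z):
    f=K(d);R=np.array(d['R']);t=np.array(d['t'])
    r=R.T@np.array([(u-d['cx'])/f,(v-d['cy'])/f,1]);c=-R.T@t
    return c+r*(z-c[2])/r[2]
def w2px(d,X):
    p=np.array(d['R'])@np.array(X)+np.array(d['t']);return K(d)*p[:2]/p[2]+[d['cx'],d['cy']]
def crop(d,tag,x0,y0,w,h,s):
    cv2.imwrite(f'pics/{tag}.png',cv2.resize(d['image'][y0:y0+h,x0:x0+w],None,fx=s,fy=s,interpolation=cv2.INTER_CUBIC))
E
python3 - <<'E'
from h import *
for n in('top','side'):
    d=grab(n,n+'0');R=np.array(d['R']);print(n,K(d),d['cx'],d['cy'],-R.T@np.array(d['t']),R[2])
    cv2.imwrite(f'pics/{n}0b.png',cv2.resize(d['image'],(800,600),interpolation=cv2.INTER_CUBIC))
print(ctrl.get_obs(),ctrl.finger_overhang)
E
```

```text
top 415.82741034465346 250.85033559035645 190.85675787795682 [ 0.2442937  -0.06107494  0.99636654] [ 0.20169814  0.00928554 -0.97940372]
side 392.9398061868369 253.31721798425417 194.33358911458245 [ 0.04206688 -0.8585959   0.71967235] [ 0.35215293  0.73460065 -0.57995707]
{'t': 0.1, 'q': array([-1.30099643e+00,  5.33316356e-02,  1.61414646e+00, -3.69954422e-06,
        1.47602329e+00, -1.18993507e-01]), 'dq': array([-0.00075106, -0.00163034, -0.00257278, -0.00062119, -0.00057677,
       -0.00032362]), 'effort': array([ 8.13627412e-04, -3.94908285e+01, -3.71359742e+01, -1.33324838e-04,
        3.93962415e-03, -1.52285668e-05]), 'tool_pos': array([ 0.23680856, -0.57793732,  0.30276666]), 'tool_rot': array([-3.08055154e+00, -6.06508950e-01,  2.31489655e-04]), 'contact_force': array([-0.57536586,  0.94614587, -0.44802899]), 'wrist_torque': array([0.00096812, 0.01465342, 0.00078574]), 'grip_force': 0.0, 'opening': 0.0854561974739653} 0.0726
```

View pics/top0b.png

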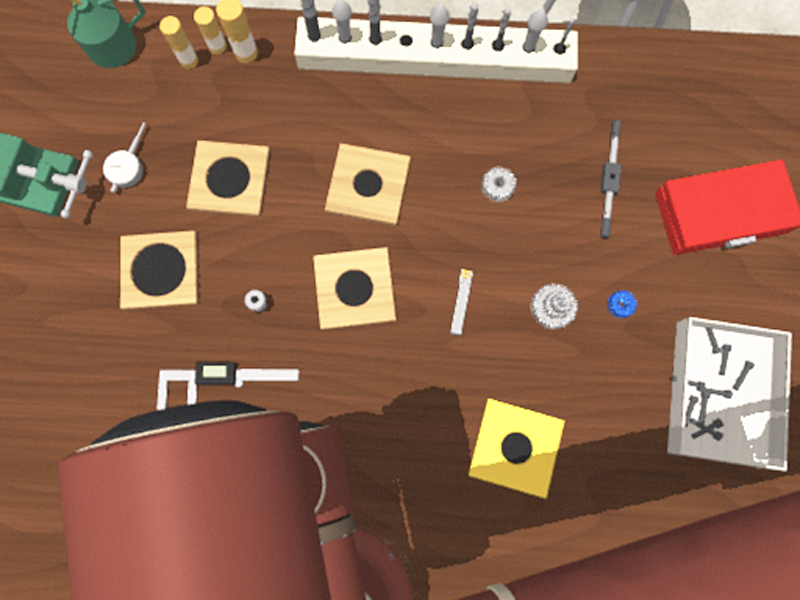

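View pics/side0b.png

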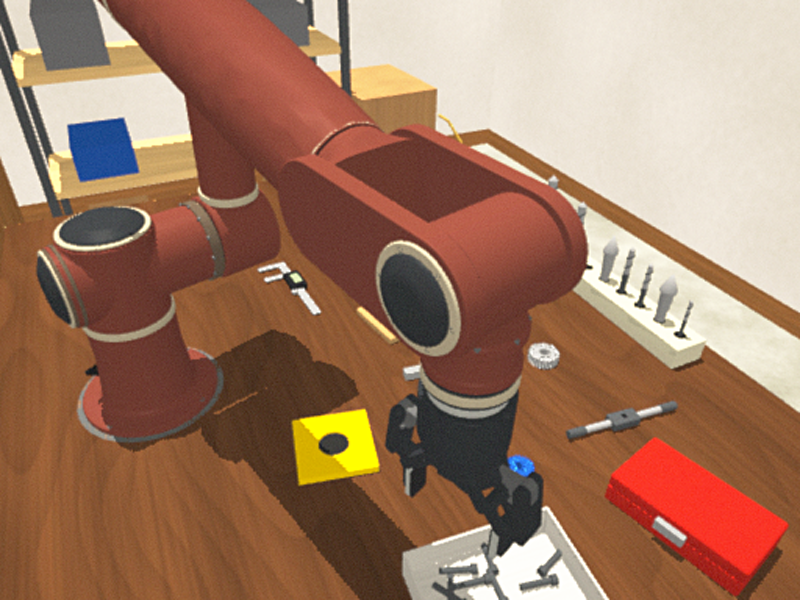

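The top view (800x600 pixels) shows these positions:
- **Blocks:** 87 mm at (158,269), 72 mm at (228,177), 60 mm at (354,287), 48 mm at (368,183).
- **Gears:** the single one (about 54 mm) at (499,183), and the stack on the 69 mm gear at (555,305).
- **Leave alone:** tool at (461,301), collet at (255,300), yellow and blue look-alikes.

The side view mostly shows the arm in the way.

Run:
```python
from h import *
d=load('top');im=d['image']
crop(d,'c1',280,95,140,120,5)
g=im.max(axis=2)
s=.64
for n,u,v,D in(('b69',158,269,87),('b54',228,177,72),('b42',354,287,60),('b30',368,183,48)):
    u*=s;v*=s
    m=np.zeros_like(g);x0,y0=int(u),int(v)
    m=(g<75).astype(np.uint8);_,lab,st,ce=cv2.connectedComponentsWithStats(m)
    k=lab[y0,x0];p=px2w(d,*ce[k],.007);c=ce[k]
    print(n,c.round(1),p.round(4),'r',np.hypot(*p[:2]).round(3),'diam',(2*np.sqrt(st[k,4]/np.pi)/K(d)*np.linalg.norm(p-(-np.array(d['R']).T@d['t']))).round(4))
for n,u,v,z in(('tool',461,301,.01),('collet',255,300,.034),('g54',499,183,.018),('stack',557,300,.05),('blue',622,303,.018)):
    print(n,px2w(d,u*s,v*s,z).round(3))
```

```text
b69 [101.1 172.3] [0.4739 0.3172 0.007 ] r 0.57 diam 0.0858
b54 [145.6 113.4] [0.6325 0.2248 0.007 ] r 0.671 diam 0.0678
b42 [226.5 183.9] [0.4619 0.0086 0.007 ] r 0.462 diam 0.0541
b30 [235.  117.1] [ 0.6353 -0.0012  0.007 ] r 0.635 diam 0.0424
tool [ 0.449 -0.159  0.01 ]
collet [0.428 0.154 0.034]
g54 [ 0.643 -0.212  0.018]
stack [ 0.45  -0.297  0.05 ]
blue [ 0.458 -0.405  0.018]
```

View pics/c1.png

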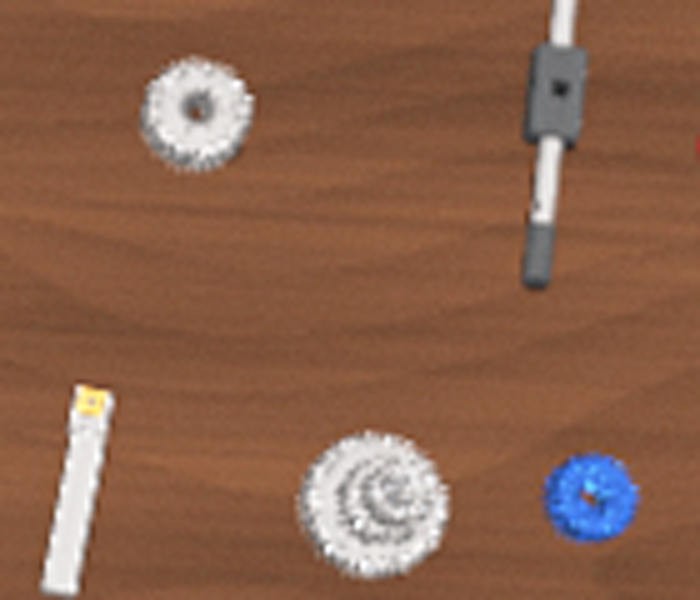

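Run:
```python
from h import *
d=load('top');im=d['image'][175:218,332:378]
g=np.clip((im.min(axis=2).astype(float)-60)*1.3,0,255)
g=(255*(g/255)**1.8).astype(np.uint8)
cv2.imwrite('pics/c2.png',cv2.resize(g,None,fx=13,fy=13,interpolation=cv2.INTER_CUBIC))
for n,u,v,z in(('g54',319.6,116.9,.018),('g30',359,193,.054),('g42',357.6,194.4,.036),('g69',354.8,195.2,.018)):
    p=px2w(d,u,v,z);print(n,p.round(4),np.hypot(*p[:2]).round(3), 'px/m',np.abs(w2px(d,p+[0,.01,0])-w2px(d,p)).max()*100)
```

```text
g54 [ 0.6435 -0.2125  0.018 ] 0.678 px/m 400.821831161403
g30 [ 0.4473 -0.3021  0.054 ] 0.54 px/m 432.73014461844923
g42 [ 0.4477 -0.3035  0.036 ] 0.541 px/m 424.9044947669802
g69 [ 0.4491 -0.3013  0.018 ] 0.541 px/m 417.2326929585779
```

View pics/c2.png

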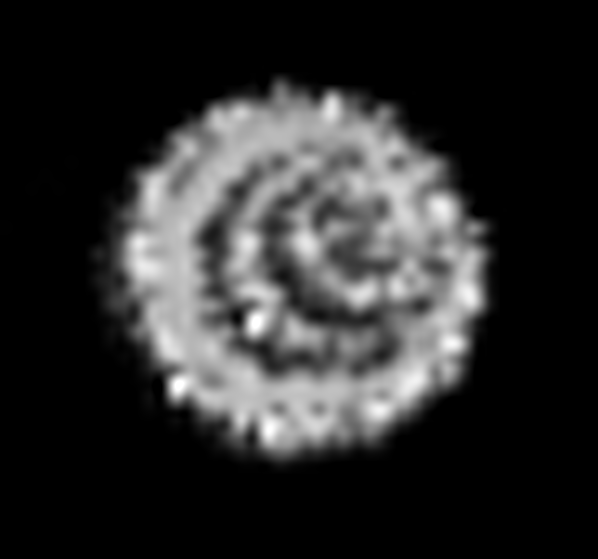

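Emit:
drive_tool(
  rows=[
    [[0,0,0],0.14],
    [[0,0,0],0.14],
    [[0,0,0],0.108],
  ],
  jaw=0,
  grip_force=50,
)

```text
t: 0.4
tool_pos: [0.2368, -0.5781, 0.3031]
tool_rot: [-3.14, 0.007, 0.001]
contact_force: [-0.2, 1.0, -0.2]
opening: 0.0855
grip_force: 0.0
```

The contrast crop puts the 69 mm top face centre near pixel (355.3,195.6) and the 30 mm bore near (358.9,193.1). That agrees with the estimates.

Emit:
drive_tool(
  rows=[
    [[0.03,-0.0395,0],0],
    [[0.03,-0.0395,0],0],
    [[0.03,-0.0395,0],0],
    [[0.03,-0.0395,0],0],
    [[0.03,-0.0395,0.02],0],
    [[0.03,-0.0395,0.04],0],
    [[0.03,-0.039,0.04],0],
    [[0,0,0.03],0],
    [[0,0,0.013],0],
    [[0,0,0],0],
  ],
)

```text
t: 1.4
tool_pos: [0.4307, -0.3206, 0.1767]
tool_rot: [-3.138, -0.001, 0.006]
contact_force: [0.3, 0.1, 0.4]
opening: 0.0854
grip_force: 0.0
```

Run:
```python
from h import *
d=grab('side','s1');o=ctrl.get_obs();print(o['tool_pos'],o['tool_rot'])
for n,X in(('g30',(.447,-.302,.054)),('g69',(.449,-.302,.018))):print(n,w2px(d,X))
u,v=w2px(d,(.447,-.302,.07)).astype(int);print(u,v)
crop(d,'s1c',u-70,v-65,140,120,5)
```

```text
[ 0.43146149 -0.32173719  0.1788106 ] [-3.14058166e+00  5.17798095e-05  1.84361898e-03]
g30 [304.83013945 257.63390397]
g69 [304.2814451 268.0264456]
305 252
```

View pics/s1c.png

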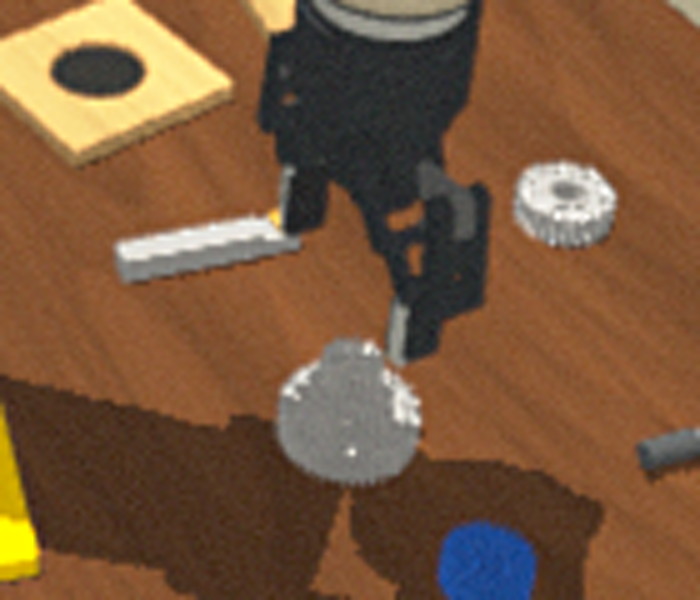

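The side view shows the 30 mm gear's top at pixel (305.4,257.4) against a predicted (304.8,257.6), so the position is confirmed. The long rows fell slightly short, so I'll correct for that.

Emit:
drive_tool(
  rows=[
    [[0.0155,-0.02,0],0],
    [[0,0,0],0],
    [[0,0,0.02],0],
    [[0,0,0.02],0],
    [[0,0,0.015],0],
    [[0,0,0.008],0],
    [[0,0,0],0],
    [[0,0,0],0],
  ],
)

```text
t: 2.25
tool_pos: [0.4477, -0.3021, 0.117]
tool_rot: [3.141, 0.001, 0.001]
contact_force: [0.0, -0.4, 0.0]
opening: 0.0856
grip_force: 0.0
```

Emit:
drive_tool(
  rows=[
    [[0,0,0.001],0],
    [[0,0,0],0],
    [[0,0,0],0],
    [[0,0,0],0],
    [[0,0,0],0],
    [[0,0,0],0],
    [[0,0,0],0],
    [[0,0,0],0],
    [[0,0,0],0],
    [[0,0,0],0],
  ],
  jaw=1,
)

```text
t: 3.25
tool_pos: [0.4478, -0.3018, 0.116]
tool_rot: [3.141, 0.001, 0.001]
contact_force: [-1.2, 0.3, 6.5]
opening: 0.0279
grip_force: 49.5
```

Emit:
drive_tool(
  rows=[
    [[0,0,-0.005],0],
    [[0,0,-0.02],0],
    [[0,0,-0.03],0],
    [[0,0,-0.03],0],
    [[0,0,0],0],
  ],
)

```text
t: 3.75
tool_pos: [0.449, -0.3029, 0.2048]
tool_rot: [3.136, 0.001, 0.009]
contact_force: [0.2, 0.2, -0.1]
opening: 0.0276
grip_force: 49.3
```

Run:
```python
from h import *
d=grab('side','s2');o=ctrl.get_obs();print(o['tool_pos'],o['tool_rot'],o['contact_force'],o['opening'])
crop(d,'s2c',240,150,140,130,4.5)
print(w2px(d,(.4477,-.302,.036)), w2px(d,np.array(o['tool_pos'])-[0,0,.0626]))
```

```text
[ 0.44813477 -0.30213949  0.20225012] [3.13885406e+00 1.22105681e-03 4.63327318e-03] [ 1.09276253 -0.2391303  -1.02356543] 0.02780464289883592
[304.44594311 262.92689023] [308.50978821 230.1967476 ]
```

View pics/s2c.png

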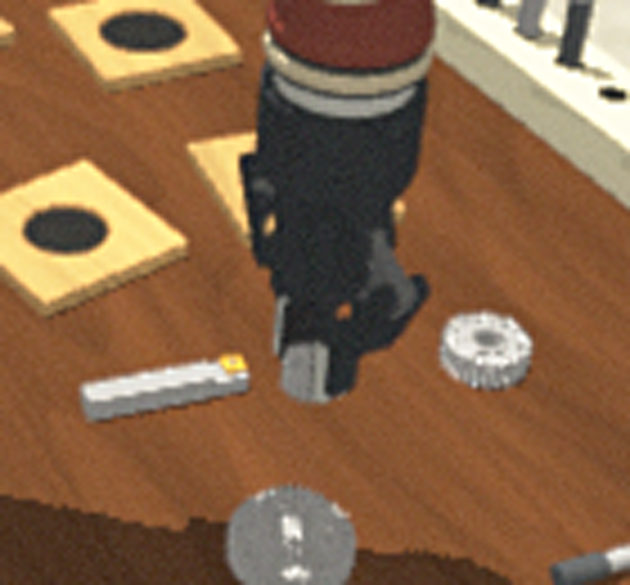

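The 30 mm gear hangs level between the pads, with the 42 mm gear still on the 69.

Emit:
drive_tool(
  rows=[
    [[0.0187,-0.0301,0],0],
    [[0.0187,-0.0301,0],0],
    [[0.0187,-0.0301,0],0],
    [[0.0187,-0.0301,0],0],
    [[0.0187,-0.0301,0],0],
    [[0.0187,-0.0301,0],0],
    [[0.0187,-0.0301,0],0],
    [[0.0187,-0.0301,0],0],
    [[0.0187,-0.0301,0],0],
    [[0.0187,-0.0301,0],0],
  ],
)

```text
t: 4.8
tool_pos: [0.6335, 0.0012, 0.1973]
tool_rot: [-3.141, -0.001, 0.007]
contact_force: [0.5, -0.3, -0.1]
opening: 0.0276
grip_force: 49.4
```

Emit:
drive_tool(
  rows=[
    [[0,0,0.02],0],
    [[0,0,0.03],0],
    [[0,0,0.025],0],
    [[0,0,0.01],0],
    [[0,0,0.01],0],
    [[0,0,0],0],
    [[0,0,0],0],
  ],
)

```text
t: 5.5
tool_pos: [0.6347, -0.0005, 0.106]
tool_rot: [3.141, 0.001, 0.002]
contact_force: [-0.2, -0.7, 0.2]
opening: 0.0273
grip_force: 49.4
```

Emit:
drive_tool(
  rows=[
    [[0,0,0.008],0],
    [[0,0,0.006],0],
    [[0,0,0.003],0],
    [[0,0,0.0015],0],
    [[0,0,0],0],
    [[0,0,0],0],
  ],
)

```text
t: 6.1
tool_pos: [0.6344, -0.0004, 0.0871]
tool_rot: [3.142, 0.001, 0.001]
contact_force: [-1.4, -0.7, 1.5]
opening: 0.0274
grip_force: 49.6
```

Emit:
drive_tool(
  rows=[
    [[0,0,0],0],
    [[0,0,0],0],
    [[0,0,0],0],
    [[0,0,0],0],
    [[0,0,0],0],
    [[0,0,0],0],
    [[0,0,0],0],
  ],
  jaw=0,
)

```text
t: 6.8
tool_pos: [0.6342, -0.0004, 0.0868]
tool_rot: [-3.142, -0.001, -0.0]
contact_force: [0.3, 1.3, -0.2]
opening: 0.0855
grip_force: 0.0
```

Emit:
drive_tool(
  rows=[
    [[0,0,-0.02],0],
    [[0,0,-0.03],0],
    [[0,0,-0.03],0],
    [[0,0,-0.02],0],
    [[-0.0187,0.0301,0],0],
    [[-0.0187,0.0301,0],0],
    [[-0.0187,0.0301,0],0],
    [[-0.0187,0.0301,0],0],
    [[-0.0187,0.0301,0],0],
  ],
)

```text
t: 7.7
tool_pos: [0.54, -0.1519, 0.1869]
tool_rot: [3.141, 0.002, 0.0]
contact_force: [0.3, -0.8, -0.6]
opening: 0.0851
grip_force: 0.0
```

Emit:
drive_tool(
  rows=[
    [[-0.0187,0.0301,0],0],
    [[-0.0187,0.0301,0],0],
    [[-0.0187,0.0301,0],0],
    [[-0.0187,0.0301,0],0],
    [[-0.0187,0.0301,0],0],
    [[0,0,0],0],
  ],
)

```text
t: 8.3
tool_pos: [0.4458, -0.3043, 0.187]
tool_rot: [3.14, -0.006, -0.0]
contact_force: [0.0, -0.5, 0.3]
opening: 0.0853
grip_force: 0.0
```

Run:
```python
from h import *
d=grab('side','s3');o=ctrl.get_obs();print(o['tool_pos'],o['tool_rot'])
e=grab('top','t3')
a=cv2.resize(d['image'][235:295,265:345],None,fx=5,fy=5,interpolation=cv2.INTER_CUBIC)
b=cv2.resize(e['image'][90:150,200:280],None,fx=5,fy=5,interpolation=cv2.INTER_CUBIC)
cv2.imwrite('pics/m3.png',np.hstack([a,b]))
print(w2px(d,(.4477,-.302,.036)),w2px(d,(.4477,-.302,.018)),w2px(e,(.635,-.001,.025)))
```

```text
[ 0.44658543 -0.30287792  0.18692724] [ 3.14148104e+00 -4.08693921e-03  4.02507081e-04]
[304.44594311 262.92689023] [303.82386697 268.18999386] [234.64528189 114.5120379 ]
```

View pics/m3.png

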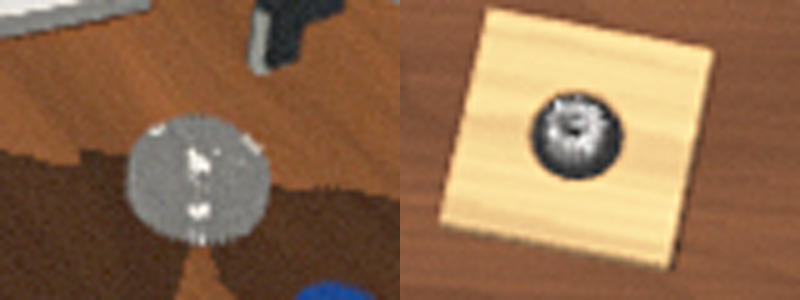

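In the picture the 30 mm gear lies flat in its recess. Its bore is at pixel (234.6,115.6) against a predicted (234.6,114.5), and the recess rim centre is at (235.4,117.2). The 42 mm gear is still centred on the 69.

Emit:
drive_tool(
  rows=[
    [[0.001,0,0.03],0],
    [[0,0,0.03],0],
    [[0,0,0.02],0],
    [[0,0,0.008],0],
    [[0,0,0.003],0],
    [[0,0,0],0],
    [[0,0,0],0],
  ],
)

```text
t: 9.1
tool_pos: [0.4493, -0.3019, 0.0972]
tool_rot: [3.14, 0.002, 0.003]
contact_force: [0.4, 0.8, 0.1]
opening: 0.0854
grip_force: 0.0
```

Emit:
drive_tool(
  rows=[
    [[0,0,0],0],
    [[0,0,0],0],
    [[0,0,0],0],
    [[0,0,0],0],
    [[0,0,0],0],
    [[0,0,0],0],
    [[0,0,0],0],
    [[0,0,0],0],
  ],
  jaw=1,
)

```text
t: 9.9
tool_pos: [0.4489, -0.302, 0.0968]
tool_rot: [3.141, 0.001, 0.002]
contact_force: [-0.9, 0.4, 5.9]
opening: 0.0396
grip_force: 50.7
```

Emit:
drive_tool(
  rows=[
    [[0,0,-0.005],0],
    [[0,0,-0.02],0],
    [[0,0,-0.03],0],
    [[0,0,-0.03],0],
    [[0,0,-0.015],0],
    [[0,0,0],0],
  ],
)

```text
t: 10.5
tool_pos: [0.4493, -0.3022, 0.1981]
tool_rot: [3.139, 0.001, 0.005]
contact_force: [-0.1, 0.1, -1.0]
opening: 0.0399
grip_force: 50.6
```

Emit:
drive_tool(
  rows=[
    [[0.0013,-0.031,0],0],
    [[0.0013,-0.031,0],0],
    [[0.0013,-0.031,0],0],
    [[0.0013,-0.031,0],0],
    [[0.0013,-0.031,0],0],
    [[0.0013,-0.031,0],0],
    [[0.0013,-0.031,0],0],
    [[0.0013,-0.031,0],0],
    [[0.0013,-0.031,0],0],
    [[0.0013,-0.031,0],0],
  ],
)

```text
t: 11.5
tool_pos: [0.4599, 0.0099, 0.1933]
tool_rot: [-3.141, -0.001, 0.006]
contact_force: [0.4, -0.4, -0.8]
opening: 0.0396
grip_force: 50.8
```

Emit:
drive_tool(
  rows=[
    [[0,0,0.02],0],
    [[0,0,0.03],0],
    [[0,0,0.025],0],
    [[0,0,0.01],0],
    [[0,0,0.006],0],
    [[0,0,0],0],
    [[0,0,0],0],
  ],
)

```text
t: 12.2
tool_pos: [0.4619, 0.0083, 0.1057]
tool_rot: [3.141, 0.001, 0.002]
contact_force: [-0.4, 0.0, -1.7]
opening: 0.0395
grip_force: 50.9
```

Run:
```python
from h import *
d=grab('side','s4');o=ctrl.get_obs();print(o['tool_pos'],o['tool_rot'],o['opening'])
u,v=w2px(d,(.462,.0086,.03)).astype(int)
a=cv2.resize(d['image'][v-35:v+25,u-40:u+40],None,fx=5,fy=5,interpolation=cv2.INTER_CUBIC)
b=cv2.resize(d['image'][235:295,265:345],None,fx=5,fy=5,interpolation=cv2.INTER_CUBIC)
cv2.imwrite('pics/m4.png',np.hstack([a,b]))
```

```text
[0.46214353 0.00827457 0.10603585] [3.14125776e+00 8.41196525e-04 3.72395513e-03] 0.03983133436864316
```

View pics/m4.png

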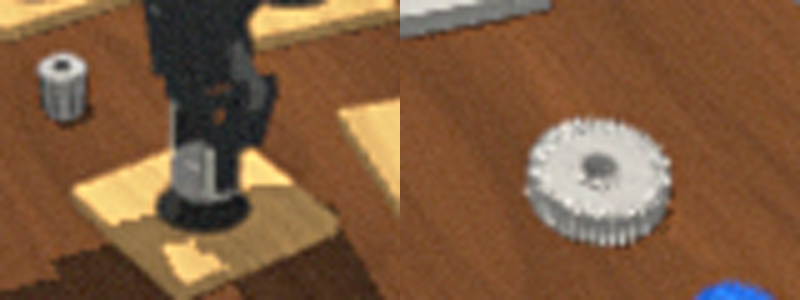

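The picture shows the 42 mm gear held level over its recess. The 69 mm gear is bare, its bore at pixel (304.8,268.2).

Emit:
drive_tool(
  rows=[
    [[0,0,0.008],0],
    [[0,0,0.007],0],
    [[0,0,0.003],0],
    [[0,0,0.002],0],
    [[0,0,0],0],
    [[0,0,0],0],
  ],
)

```text
t: 12.85
tool_pos: [0.4612, 0.0085, 0.0858]
tool_rot: [-3.142, -0.002, 0.003]
contact_force: [-5.0, 0.7, 8.8]
opening: 0.0394
grip_force: 51.9
```

Emit:
drive_tool(
  rows=[
    [[0,0,0],0],
    [[0,0,0],0],
    [[0,0,0],0],
    [[0,0,0],0],
    [[0,0,0],0],
    [[0,0,0],0],
    [[0,0,0],0],
  ],
  jaw=0,
)

```text
t: 13.55
tool_pos: [0.4612, 0.0085, 0.0848]
tool_rot: [3.142, 0.001, -0.0]
contact_force: [0.5, 0.4, 0.5]
opening: 0.0855
grip_force: 0.0
```

Emit:
drive_tool(
  rows=[
    [[0,0,-0.02],0],
    [[0,0,-0.03],0],
    [[0,0,-0.03],0],
    [[0,0,-0.02],0],
    [[-0.0013,0.031,0],0],
    [[-0.0013,0.031,0],0],
    [[-0.0013,0.031,0],0],
    [[-0.0013,0.031,0],0],
    [[-0.0013,0.031,0],0],
  ],
)

```text
t: 14.45
tool_pos: [0.4546, -0.1477, 0.1849]
tool_rot: [3.141, 0.001, 0.001]
contact_force: [0.9, -0.2, 0.2]
opening: 0.0858
grip_force: 0.0
```

Emit:
drive_tool(
  rows=[
    [[-0.0013,0.031,0],0],
    [[-0.0013,0.031,0],0],
    [[-0.0013,0.031,0],0],
    [[-0.0013,0.031,0],0],
    [[-0.0013,0.031,0],0],
    [[0,0,0],0],
    [[0,0,0],0],
  ],
)

```text
t: 15.15
tool_pos: [0.4482, -0.3017, 0.1846]
tool_rot: [-3.141, 0.001, 0.001]
contact_force: [0.4, 0.2, -0.7]
opening: 0.0852
grip_force: 0.0
```

Run:
```python
from h import *
o=ctrl.get_obs();print(o['tool_pos'],o['tool_rot'],o['opening'])
d=load('side');print(px2w(d,304.6,268,.018))
e=grab('top','t5')
u,v=w2px(e,(.462,.0086,.025)).astype(int)
a=cv2.resize(e['image'][v-30:v+30,u-40:u+40],None,fx=5,fy=5,interpolation=cv2.INTER_CUBIC)
print(u,v,w2px(e,(.462,.0086,.025)))
cv2.imwrite('pics/m5.png',a)
```

```text
[ 0.44823884 -0.30171917  0.18455104] [-3.14080998e+00  6.72149350e-04  5.15701945e-04] 0.085194671969175
[ 0.44975333 -0.30225047  0.018     ]
226 182 [226.05399791 182.25772317]
```

View pics/m5.png

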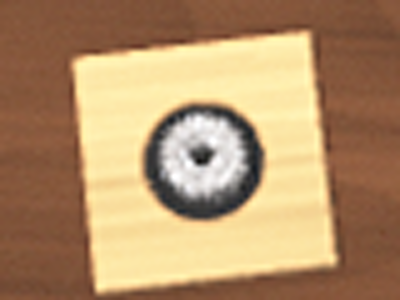

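The 42 mm gear lies centred in its recess, with its bore near pixel (226.4,183).

Emit:
drive_tool(
  rows=[
    [[0.0013,0,0.03],0],
    [[0,0,0.03],0],
    [[0,0,0.025],0],
    [[0,0,0.015],0],
    [[0,0,0.008],0],
    [[0,0,0.004],0],
    [[0,0,0],0],
    [[0,0,0],0],
  ],
)

```text
t: 16.0
tool_pos: [0.4504, -0.302, 0.074]
tool_rot: [3.14, 0.001, 0.003]
contact_force: [0.1, -0.2, -0.2]
opening: 0.0854
grip_force: 0.0
```

Emit:
drive_tool(
  rows=[
    [[0,0,0],0],
    [[0,0,0],0],
    [[0,0,0],0],
    [[0,0,0],0],
    [[0,0,0],0],
    [[0,0,0],0],
    [[0,0,0],0],
    [[0,0,0],0],
  ],
  jaw=1,
  grip_force=70,
)

```text
t: 16.8
tool_pos: [0.4506, -0.3023, 0.0748]
tool_rot: [3.14, 0.001, 0.003]
contact_force: [-1.3, 1.2, 6.0]
opening: 0.0661
grip_force: 77.7
```

Emit:
drive_tool(
  rows=[
    [[0,0,-0.005],0],
    [[0,0,-0.02],0],
    [[0,0,-0.03],0],
    [[0,0,-0.03],0],
    [[0,0,-0.02],0],
    [[0,0,-0.02],0],
    [[0,0,0],0],
  ],
)

```text
t: 17.5
tool_pos: [0.4506, -0.3022, 0.2004]
tool_rot: [3.138, 0.001, 0.006]
contact_force: [0.6, -0.4, -5.4]
opening: 0.0661
grip_force: 80.3
```

Emit:
drive_tool(
  rows=[
    [[0.001,-0.031,0],0],
    [[0.001,-0.031,0],0],
    [[0.001,-0.031,0],0],
    [[0.001,-0.031,0],0],
    [[0.001,-0.031,0],0],
    [[0.001,-0.031,0],0],
    [[0.001,-0.031,0],0],
    [[0.001,-0.031,0],0],
    [[0.001,-0.031,0],0],
    [[0.001,-0.031,0],0],
  ],
)

```text
t: 18.5
tool_pos: [0.4581, 0.0099, 0.1955]
tool_rot: [-3.141, -0.001, 0.005]
contact_force: [0.1, 0.5, -5.1]
opening: 0.0658
grip_force: 80.3
```

Emit:
drive_tool(
  rows=[
    [[0.001,-0.031,0],0],
    [[0.001,-0.031,0],0],
    [[0.001,-0.031,0],0],
    [[0.001,-0.031,0],0],
    [[0.001,-0.031,0],0],
    [[0.001,-0.031,0],0],
    [[0.001,-0.031,0],0],
    [[0.001,-0.031,0],0],
    [[0.001,-0.031,0],0],
    [[0,0,0],0],
  ],
)

```text
t: 19.5
tool_pos: [0.467, 0.29, 0.1956]
tool_rot: [-3.141, -0.007, 0.005]
contact_force: [-1.2, -0.7, -5.3]
opening: 0.0657
grip_force: 80.6
```

```bash
python3 -c "
from h import *
o=ctrl.get_obs();print(o['tool_pos'],o['tool_rot'],o['opening'],np.array([.474,.317])-o['tool_pos'][:2])"
```

```text
[0.46702147 0.28995012 0.19557217] [-3.14131752 -0.00661942  0.00455791] 0.06568015815973088 [0.00697853 0.02704988]
```

Emit:
drive_tool(
  rows=[
    [[0.007,-0.027,0],0],
    [[0,0,0.02],0],
    [[0,0,0.025],0],
    [[0,0,0.025],0],
    [[0,0,0.015],0],
    [[0,0,0],0],
    [[0,0,0],0],
  ],
)

```text
t: 20.2
tool_pos: [0.4752, 0.3142, 0.1125]
tool_rot: [3.141, 0.001, -0.001]
contact_force: [0.6, -0.2, -4.7]
opening: 0.0659
grip_force: 80.7
```

Run:
```python
from h import *
o=ctrl.get_obs();print(o['tool_pos'],o['tool_rot'],o['opening'])
d=grab('side','s6')
u,v=w2px(d,(.474,.317,.03)).astype(int)
print(u,v);x,y=max(u-40,0),v-40
cv2.imwrite('pics/m6.png',cv2.resize(d['image'][y:y+60,x:x+80],None,fx=6,fy=6,interpolation=cv2.INTER_CUBIC))
```

```text
[0.47519538 0.31421487 0.11250589] [ 3.14120790e+00  7.86417714e-04 -1.03473808e-03] 0.06585034749922138
220 149
```

View pics/m6.png

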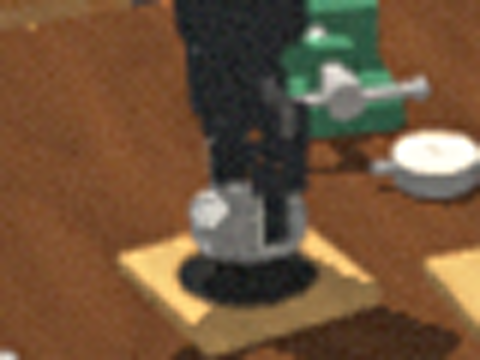

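The 69 mm gear hangs level and centred over the 87 mm recess. Lowering it about 31 mm.

Emit:
drive_tool(
  rows=[
    [[-0.001,-0.002,0.012],0],
    [[0,0,0.01],0],
    [[0,0,0.005],0],
    [[0,0,0.003],0],
    [[0,0,0.0015],0],
    [[0,0,0],0],
    [[0,0,0],0],
  ],
)

```text
t: 20.95
tool_pos: [0.4746, 0.3167, 0.0819]
tool_rot: [-3.141, -0.001, -0.001]
contact_force: [-2.4, -1.4, 0.7]
opening: 0.0659
grip_force: 81.4
```

Emit:
drive_tool(
  rows=[
    [[0,0,0],0],
    [[0,0,0],0],
    [[0,0,0],0],
    [[0,0,0],0],
    [[0,0,0],0],
    [[0,0,0],0],
  ],
  jaw=0,
)

```text
t: 21.55
tool_pos: [0.4743, 0.3166, 0.0814]
tool_rot: [-3.141, -0.001, -0.0]
contact_force: [0.3, -0.6, -0.6]
opening: 0.0855
grip_force: 0.0
```

Emit:
drive_tool(
  rows=[
    [[0,0,-0.01],0],
    [[0,0,-0.03],0],
    [[0,0,-0.03],0],
    [[0,0,-0.03],0],
    [[0.009,0.029,0],0],
    [[0.009,0.029,0],0],
    [[0.009,0.029,0],0],
    [[0.009,0.029,0],0],
    [[0.009,0.029,0],0],
    [[0.009,0.029,0],0],
  ],
)

```text
t: 22.55
tool_pos: [0.5288, 0.1414, 0.1822]
tool_rot: [-3.141, -0.001, -0.002]
contact_force: [0.5, -0.1, -0.3]
opening: 0.0852
grip_force: 0.0
```

Emit:
drive_tool(
  rows=[
    [[0.009,0.029,0],0],
    [[0.009,0.029,0],0],
    [[0.009,0.029,0],0],
    [[0.009,0.029,0],0],
    [[0.009,0.029,0],0],
    [[0.009,0.029,0],0],
    [[0.009,0.029,0],0],
    [[0.009,0.029,0],0],
    [[0.009,0.029,0],0],
    [[0.009,0.029,0],0],
  ],
)

```text
t: 23.55
tool_pos: [0.619, -0.1486, 0.1822]
tool_rot: [3.141, 0.001, 0.001]
contact_force: [0.3, 0.3, 0.2]
opening: 0.0852
grip_force: 0.0
```

Run:
```python
from h import *
o=ctrl.get_obs();p=o['tool_pos'];print(p,o['tool_rot'],np.array([.6435,-.2125])-p[:2])
d=grab('side','s7');e=grab('top','t7')
u,v=w2px(d,(.6435,-.2125,.018)).astype(int);x,y=u-40,v-30
u2,v2=w2px(e,(.474,.317,.025)).astype(int)
f=lambda im,x,y:cv2.resize(im[y:y+60,x:x+80],None,fx=5,fy=5,interpolation=cv2.INTER_CUBIC)
print(x,y,u2-40,v2-30,w2px(d,(.6435,-.2125,.018)),w2px(e,(.474,.317,.025)))
cv2.imwrite('pics/m7.png',np.hstack([f(d['image'],x,y),f(e['image'],u2-40,v2-30)]))
```

```text
[ 0.61900242 -0.14862466  0.18217828] [3.14136537e+00 1.09201771e-03 1.27876694e-03] [ 0.02449758 -0.06387534]
307 195 58 140 [347.52275696 225.16871469] [ 98.57427705 170.39108201]
```

View pics/m7.png

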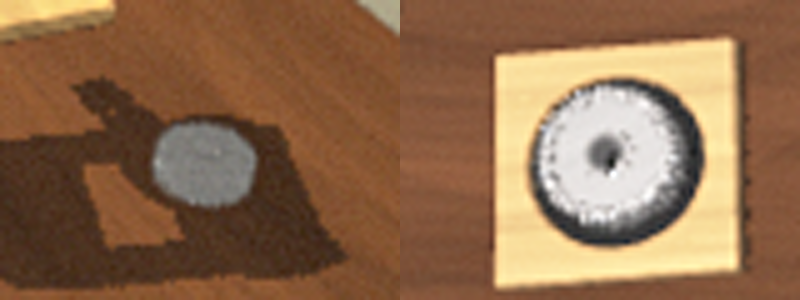

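The 69 mm gear is seated, its bore at pixel (99,170.4) as predicted. The 54 mm gear blob is centred at x=348 against a predicted 347.5.

Emit:
drive_tool(
  rows=[
    [[0.0123,0.032,0],0],
    [[0.0122,0.032,0],0],
    [[0,0,0.03],0],
    [[0,0,0.03],0],
    [[0,0,0.025],0],
    [[0,0,0.012],0],
    [[0,0,0.006],0],
    [[0,0,0.002],0],
    [[0,0,0],0],
    [[0,0,0],0],
  ],
)

```text
t: 24.65
tool_pos: [0.6441, -0.2116, 0.078]
tool_rot: [3.14, 0.001, 0.004]
contact_force: [-0.5, 0.1, 0.7]
opening: 0.0854
grip_force: 0.0
```

Emit:
drive_tool(
  rows=[
    [[0,0,0],0],
    [[0,0,0],0],
    [[0,0,0],0],
    [[0,0,0],0],
    [[0,0,0],0],
    [[0,0,0],0],
    [[0,0,0],0],
    [[0,0,0],0],
  ],
  jaw=1,
)

```text
t: 25.45
tool_pos: [0.6439, -0.2117, 0.0777]
tool_rot: [3.141, 0.001, 0.003]
contact_force: [-1.1, -0.8, 5.1]
opening: 0.0511
grip_force: 73.6
```

Next, carry it to block54 at (0.6325, 0.225): dx −0.011, dy +0.437.

Emit:
drive_tool(
  rows=[
    [[0,0,-0.005],0],
    [[0,0,-0.02],0],
    [[0,0,-0.03],0],
    [[0,0,-0.03],0],
    [[0,0,-0.02],0],
    [[0,0,0],0],
  ],
)

```text
t: 26.05
tool_pos: [0.6445, -0.2119, 0.1846]
tool_rot: [3.139, 0.001, 0.008]
contact_force: [0.8, 0.0, -1.8]
opening: 0.0507
grip_force: 73.6
```

Emit:
drive_tool(
  rows=[
    [[-0.0008,-0.03,0],0],
    [[-0.0008,-0.03,0],0],
    [[-0.0008,-0.03,0],0],
    [[-0.0008,-0.03,0],0],
    [[-0.0008,-0.03,0],0],
    [[-0.0008,-0.03,0],0],
    [[-0.0008,-0.03,0],0],
    [[-0.0008,-0.03,0],0],
    [[-0.0008,-0.03,0],0],
    [[-0.0008,-0.03,0],0],
  ],
)

```text
t: 27.05
tool_pos: [0.6333, 0.0899, 0.1782]
tool_rot: [3.142, 0.001, -0.007]
contact_force: [0.6, 0.3, -3.0]
opening: 0.0508
grip_force: 73.7
```

Emit:
drive_tool(
  rows=[
    [[-0.0008,-0.03,0],0],
    [[-0.0008,-0.03,0],0],
    [[-0.0008,-0.03,0],0],
    [[-0.0008,-0.03,0],0],
    [[0,-0.017,0],0],
    [[0,0,0.02],0],
    [[0,0,0.03],0],
    [[0,0,0.015],0],
    [[0,0,0],0],
    [[0,0,0],0],
  ],
)

```text
t: 28.05
tool_pos: [0.6315, 0.2252, 0.1158]
tool_rot: [3.141, 0.001, -0.002]
contact_force: [-0.5, 0.2, -3.1]
opening: 0.0509
grip_force: 73.8
```

Run:
```python
from h import *
o=ctrl.get_obs();p=o['tool_pos'];print(p,o['tool_rot'],np.array([.6325,.2248])-p[:2],p[2]-.0847,o['contact_force'],o['opening'])
```

```text
[0.63152908 0.22523431 0.11582291] [ 3.14122148e+00  5.53265427e-04 -1.59278379e-03] [ 0.00097092 -0.00043431] 0.03112291432836814 [-0.46287264  0.15148194 -3.05683894] 0.05093021166211009
```

Emit:
drive_tool(
  rows=[
    [[0.001,0,0.012],0],
    [[0,0,0.01],0],
    [[0,0,0.005],0],
    [[0,0,0.003],0],
    [[0,0,0.0015],0],
    [[0,0,0],0],
    [[0,0,0],0],
  ],
)

```text
t: 28.75
tool_pos: [0.6329, 0.2258, 0.0851]
tool_rot: [-3.141, -0.001, -0.001]
contact_force: [-0.5, -0.4, -3.2]
opening: 0.0514
grip_force: 74.0
```

Emit:
drive_tool(
  rows=[
    [[0,0,0.0008],0],
    [[0,0,0],0],
    [[0,0,0],0],
  ],
)

```text
t: 29.05
tool_pos: [0.633, 0.2258, 0.0847]
tool_rot: [-3.141, -0.001, -0.001]
contact_force: [-1.4, -0.1, 1.0]
opening: 0.0513
grip_force: 74.3
```

Touching. Release, back up and check.

Emit:
drive_tool(
  rows=[
    [[0,0,0],0],
    [[0,0,0],0],
    [[0,0,0],0],
    [[0,0,0],0],
    [[0,0,0],0],
    [[0,0,0],0],
  ],
  jaw=0,
)

```text
t: 29.65
tool_pos: [0.6326, 0.2257, 0.084]
tool_rot: [-3.142, -0.001, -0.0]
contact_force: [0.3, -0.0, 0.6]
opening: 0.0854
grip_force: 0.0
```

Emit:
drive_tool(
  rows=[
    [[0,0,-0.01],0],
    [[0,0,-0.03],0],
    [[0,0,-0.03],0],
    [[0,0,-0.03],0],
    [[0,0.03,-0.02],0],
    [[0,0.03,0],0],
    [[0,0.03,0],0],
    [[0,0.03,0],0],
    [[0,0.03,0],0],
    [[0,0.03,0],0],
  ],
)

```text
t: 30.65
tool_pos: [0.6328, 0.0445, 0.205]
tool_rot: [3.142, 0.001, 0.002]
contact_force: [0.4, 0.2, -0.5]
opening: 0.0852
grip_force: 0.0
```

Emit:
drive_tool(
  rows=[
    [[0,0.03,0],0],
    [[0,0.03,0],0],
    [[0,0.03,0],0],
    [[0,0.03,0],0],
    [[0,0.03,0],0],
    [[0,0.03,0],0],
    [[0,0.03,0],0],
    [[0,0.03,0],0],
    [[0,0.03,0],0],
    [[0,0,0],0],
  ],
)

```text
t: 31.65
tool_pos: [0.6329, -0.2278, 0.2051]
tool_rot: [3.14, -0.005, 0.002]
contact_force: [-0.8, 0.2, -0.1]
opening: 0.0852
grip_force: 0.0
```

Run:
```python
from h import *
e=grab('top','t8');crop(e,'t8c',60,80,260,140,3)
```

```text
(no output)
```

View pics/t8c.png

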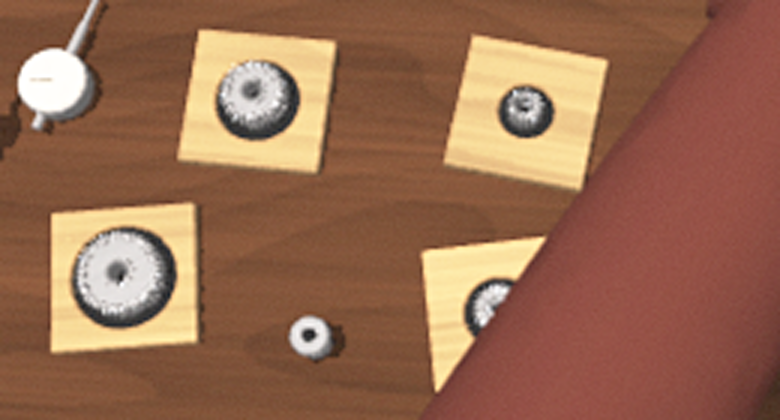

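The 69, 54 and 30 mm gears lie flat in their recesses, with the 54's bore near pixel (144,110). The arm now partly hides the 42, but it looks the same as when I checked it earlier, and the collet hasn't moved.

```bash
python3 -c "
from h import *
print(w2px(load('top'),(.6325,.2248,.025)));print(ctrl.finish_job())"
```

```text
[143.80091445 110.61656682]
the job is handed in; nothing more can be done
None
```

I laid all four gears flat in their own recesses and handed the job in at about 32 s of the 102 s; camera checks put each near its recess centre, and I never touched the turning tool or the collet.

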